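# Unlatch the cartridge box

## Robot

A 6-joint arm with a two-finger parallel gripper is mounted at the origin on the work surface. World frame = base frame: x ahead of the robot, y to its left, z up, the work surface at z = 0. Lengths are in m, angles in degrees, forces in N, time in s.
With the tool pointing down it reaches from about 0.25 to 0.725 m from the base axis. Payload 9.7 kg.
Tool frame: the origin (TCP) lies midway between the tips of the shut fingers; the grasp point (between the pads) lies 19 mm behind it; z points along the fingers, y is the line along which they close (so a half turn about z gives the same grasp; the last joint's range is limited). The gripper opens to 85 mm and grips with 20 to 120 N. Pads are 22 mm wide; open, the fingers measure 114 mm over their backs; the gripper's body (76 mm by 85 mm) begins 54 mm behind the grasp point. The pads swing forward as they close: fully open they stand 13 mm farther back than shut.
Start: joints at [-76.834, 4.979, 10.078, 95.1, 0, 90], TCP at [0.125, -0.536, 0.231] pointing down, gripper open.
Joint ranges: [-179.16, 179.16], [-48.56, 103.87], [-65.8, 70.77], [-126.05, 130.52], [-82.76, 87.17], [-180, 180]. Speed limits (degrees/s): [127.2, 127.2, 147.25, 180, 180, 180].

## Interface

Orientations are given as [roll, pitch, yaw] about the fixed x, y, z axes, in that order (R = Rz(yaw) Ry(pitch) Rx(roll)).
In Python, from workcell import bot gives the robot as it stands. The module is installed in compiled form; this text tells all that it offers.
- The arm moves only by the tool send_rows, never from a script. Its argument "moves" is one flat list of numbers, 7 for each row, row after row: the shift along the world's x, y, z normalised to -1 to 1, where 1 is 0.025 m, then the turn, a rotation vector about the world's x, y, z normalised to -1 to 1, where 1 is 0.15 rad, then the closure, from -1 (fully open) to 1 (shut), so that 0 is half open. A call has 1 to 8 rows; each row shifts and turns the commanded pose from where the row before left it; what a row does not reach is not made up. A row lasts 1/8 s, in which the tool goes at most 62.5 mm and 10.7 degrees, less where a joint would pass 70% of its speed; a pose out of reach is approached as far as the arm can. A call with a number of a shift or a turn outside -1 to 1 is refused whole. A call with a gripper value outside its range is refused whole. The fingers move at their own pace and stop on an object; "squeeze" is the grip in N (left out, the last holds). Time passes only in rows, so rows that do not move let the fingers close. It gives the time, the measured TCP pose, the force, the opening and the grip force at its end, in the units of the state.
- bot.get_obs(): the state, without advancing time (a new reading comes with each control period).
- bot.camera(name): name is "scene" or "side" or "wrist"; returns a dict with "color" (400x640x3 uint8, red, green, blue), "camera_matrix" (3x3 intrinsics, pixels), "R" (3x3) and "t" (3): a world point X has camera coordinates R X + t. Camera axes: x right, y down, z forward; pixel columns grow to the right and rows downward; lengths in m; the calibration is good to about 2 mm. A picture is of the moment at which its call begins. There is no depth.
- bot.job_done(): hands the job in; it is judged then, once.
Trained networks look in the newest picture that a camera, given by its name, has taken for a name from the list of things; names that differ only in an ending like _2 or _b are one class to them, and where a whole thing is asked for, a point or a joint stands for the part that bears it (a point fixed in the world has none). Each returns a list of dicts, best first, with "p" (0 to 1); they miss things now and then, are a little off and sometimes report something else, mostly with a low value. They report only what shows in the picture. A call takes as long as a camera call.
- bot.boxes_of(camera, query): "extent" ([left, top, right, bottom] in pixels, round what is visible of it).
- bot.trace(camera, query): "region" (400x640 bool, what is visible of it) and "extent" ([left, top, right, bottom] in pixels, round what is visible of it).
- bot.landmark_of(camera, query): "pixel" ([column, row] in pixels: a listed point, or the origin of a listed thing).
The state is a dict: "time": time; "q": joint angles; "qd": joint speeds; "joint_efforts": joint torques, N m; "ee_pos": TCP position; "tcp_rot": TCP orientation; "wrist_force": force on the tool from outside, world axes, zero at the start; "torque": the same for the moment, N m; "opening": finger opening in m; "grasp_force": force on a finger pad.
Only numpy, scipy, OpenCV 4.12 (cv2) and the standard library are available. Lean on these libraries where they do the work, as an engineer would, in place of code of your own. Each camera call takes 0.05 s, during which the arm holds its last target. There are 200 camera calls.

## Task

Two clear boxes stand on the shelf. Unlatch the one that has the two game cartridges inside, so that its lid could be lifted: first draw its sliding steel bolt fully back out of the knob's notch, then twist its knob a quarter turn clockwise as seen from above. Leave the knob of the empty box latched.

Things in the scene. Friction and masses are not known exactly. Their poses are not given: they have to be found in the camera images.
- bolt (a joint): Sliding steel bolt on the lid of the clear box with the two cartridges, in m: 0 = home, its nose 12 mm deep between the knob's two lugs so that the knob cannot turn; 0.032 = fully back at its stop. It slides away from the knob, along +y of bolt_grip, with about 2 N of friction, and stays where left. The nose is clear of the lugs from 0.014.
- bolt_grip (a point): Grip point on the bolt's upright steel fin, 26 mm above the lid, moving with it. Fin: 12 mm thick (x, pinch across it), 26 long (y, slide direction), from 2 to 38 mm above the lid, free 40 mm either side. x, y are the box's own, z up. Box: fixed, 160 x 240 x 60 mm, flat lid; the fin is at x -40, y +55 mm from its centre with the bolt home. A staple 12 mm high stands 33 mm off towards the knob.
- knob (a joint): Twist knob on the lid of the same box, in rad: 0 = latched (its bar in line with the bolt), growing clockwise seen from above; 1.57 = stop, a quarter turn, unlatched. Friction 0.06 N m; it stays where left. With the bolt home it is blocked: it gives 0.1 rad, about 0.2 rad when forced.
- knob_grip (a point): On the knob's vertical axis, 33 mm above the lid, turning with it. Its grey bar grip is 12 mm thick (x, pinch across it), 44 long (y) and 10 to 44 mm above the lid. Below the bar, up to 10 mm above the lid: a collar of 20 mm radius and two lugs that reach 34 mm from the axis on the +y side. z is up. The axis is at x -40, y -45 mm from the box's centre, 100 mm from the fin with the bolt home.
- spare_knob (a joint): Knob of the other clear box, which is empty but has the same shape, size, bolt and knob; same meaning of the angle. It stays latched (near 0).

How it is judged (in metres and radians):
On the way, in this order (a step that is already met when the one before it is completed fails the run):
1. the bolt is drawn back at least 20 mm while the knob is still latched (value of joint bolt above 0.02 m and value of joint knob below 0.3 rad), for 0.1 s.
2. the knob is turned at least 1.2 rad clockwise (value of joint knob above 1.2 rad), for 0.2 s.
At the end, for the whole second after the job is handed in: The bolt of the box with the cartridges is drawn back by at least 20 mm of its 32 mm, its knob is turned at least 1.2 rad clockwise and at rest, and the knob of the empty box is still within 0.3 rad of latched (value of joint bolt above 0.02 m and value of joint knob above 1.2 rad and velocity of joint knob below 0.05 rad/s and value of joint spare_knob below 0.3 rad); the robot touches nothing.
It fails at once if the empty box's knob is turned by more than 0.3 rad (value of joint spare_knob above 0.3 rad).
It also fails if it takes over 37 s, if anything falls off the work surface, if the arm or the gripper's body presses on something with over 40 N, if the wrist force passes 120 N, or if a joint passes its speed limit or range.

## Working session

There is one attempt and no reset: what is moved stays moved. The work goes in short steps, Python scripts to look and compute and a tool call to move; the robot and the scene stay as the last step left them, time stands still between calls to the robot, and variables do not carry over. Pictures are saved under pics/ and viewed, at most 10 in all, crops included, and the job is handed in when it is done.

Besides the shell and the picture viewer there is one more tool, called after ">>>" as a command line: name --argument value ..., lists and objects as JSON in quotes. send_rows: Moves the arm, as the interface text tells. Its arguments: {"type":"object","properties":{"moves":{"type":"array"},"squeeze":{"type":"number"}},"required":["moves"]}

```bash
mkdir -p pics; cat > h.py <<'E'
import numpy as np,cv2
from workcell import bot
def ray(c,px):
    K=c["camera_matrix"];R=np.array(c["R"]);t=np.array(c["t"])
    d=R.T@np.linalg.inv(K)@np.array([px[0],px[1],1.]);return -R.T@t,d/np.linalg.norm(d)
def tri(rs):
    A=0;b=0
    for o,d in rs:
        P=np.eye(3)-np.outer(d,d);A=A+P;b=b+P@o
    x=np.linalg.solve(A,b);return x,[np.linalg.norm((np.eye(3)-np.outer(d,d))@(x-o)) for o,d in rs]
def proj(c,X):
    p=c["camera_matrix"]@(np.array(c["R"])@X+np.array(c["t"]));return p[:2]/p[2]
E
python3 - <<'E'
from h import *
ims=[]
for n in["scene","side","wrist"]:
    c=bot.camera(n);cv2.imwrite(f"pics/{n}0.png",c["color"][:,:,::-1])
    print(n,"cam",np.round(ray(c,(320,200)),3).tolist())
    for q in["bolt_grip","knob_grip","spare_knob"]:
        print(q,[(np.round(d["pixel"],1).tolist(),round(d["p"],2)) for d in bot.landmark_of(n,q)][:4])
print(bot.get_obs())
E
```

```text
scene cam [[1.107, -0.182, 0.923], [-0.56, 0.177, -0.809]]
bolt_grip [([240.9, 211.5], 0.64)]
knob_grip []Traceback (most recent call last):
  File "<stdin>", line 7, in <module>
ValueError: it knows: bolt_grip, knob_grip
```

View pics/scene0.png

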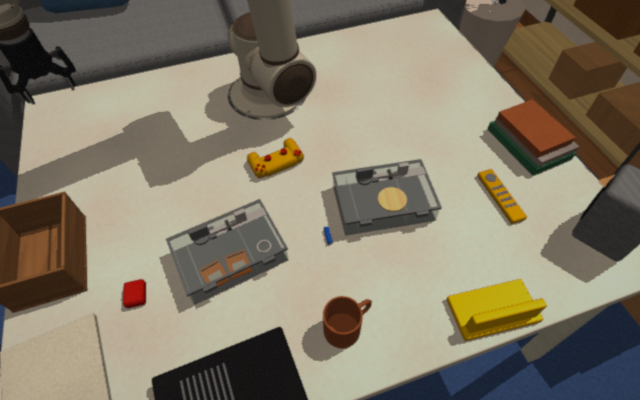

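The scene view shows the box with two orange cartridges on the left, around (227,250). The empty box is on the right, around (387,192). Next I'll look at the other cameras and a close crop.

```bash
python3 - <<'E'
from h import *
for n in["scene","side","wrist"]:
    c=bot.camera(n);im=c["color"][:,:,::-1].copy()
    print(n,"cam",np.round(ray(c,(320,200)),3).tolist())
    for q in["bolt_grip","knob_grip"]:
        print(q,[(np.round(d["pixel"],1).tolist(),round(d["p"],2)) for d in bot.landmark_of(n,q)][:4])
    for q in["bolt","knob"]:
        print(q,[(np.round(d["extent"],1).tolist(),round(d["p"],2)) for d in bot.boxes_of(n,q)][:4])
    cv2.imwrite(f"pics/{n}1.png",im)
    if n=="scene": cv2.imwrite("pics/crop1.png",cv2.resize(im[190:305,155:300],None,fx=5,fy=5,interpolation=cv2.INTER_CUBIC))
print(bot.get_obs())
E
```

```text
scene cam [[1.107, -0.182, 0.923], [-0.56, 0.177, -0.809]]
bolt_grip []
knob_grip [([199.4, 227.2], 0.56)]
bolt [([207.0, 205.6, 247.8, 236.0], 0.52)]
knob [([189.2, 226.1, 215.2, 244.0], 0.6)]
side cam [[0.379, 0.639, 0.635], [0.208, -0.789, -0.578]]
bolt_grip [([351.5, 185.6], 0.42)]
knob_grip [([359.2, 162.8], 0.72)]
bolt [([354.2, 174.0, 359.5, 197.0], 0.64)]
knob [([349.0, 157.5, 364.7, 175.1], 0.51)]
wrist cam [[0.198, -0.519, 0.373], [-0.29, -0.074, -0.954]]
bolt_grip []
knob_grip []
bolt []
knob []
{'time': 0.9, 'q': array([-7.68347583e+01,  4.97947276e+00,  1.00789823e+01,  9.51002904e+01,
        2.16610810e-03,  8.99998275e+01]), 'qd': array([ 0.0670514 ,  0.03819257, -0.12409088, -0.0005211 , -0.08574687,
        0.117505  ]), 'joint_efforts': array([-6.79671393e-04, -5.20081007e+01,  4.64873743e+01,  8.37966418e-04,
       -1.32024716e-04,  8.94954468e-06]), 'ee_pos': array([ 0.12527771, -0.5355382 ,  0.23128553]), 'tcp_rot': array([-1.79999219e+02, -2.16611045e-03,  1.31654142e+01]), 'wrist_force': array([0.02975176, 0.10613366, 0.40981477]), 'torque': array([ 0.01749251, -0.04816093, -0.01200376]), 'grasp_force': 0.0, 'opening': 0.08552034107108394}
```

View pics/crop1.png

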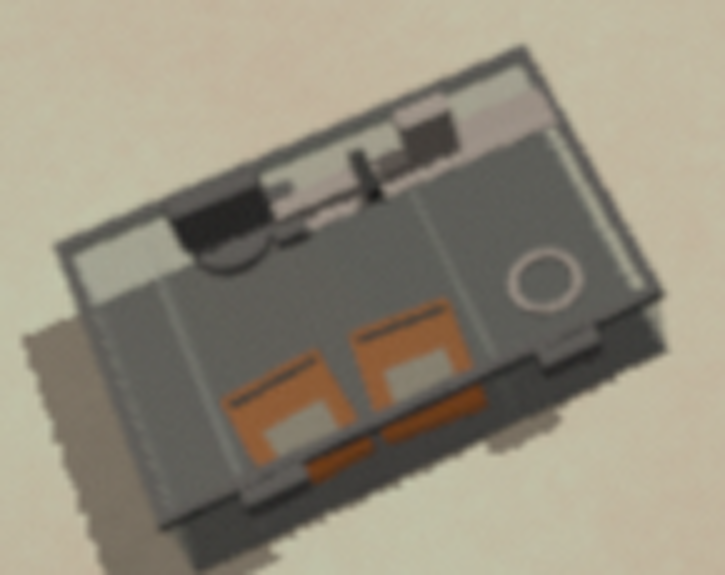

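View pics/side1.png

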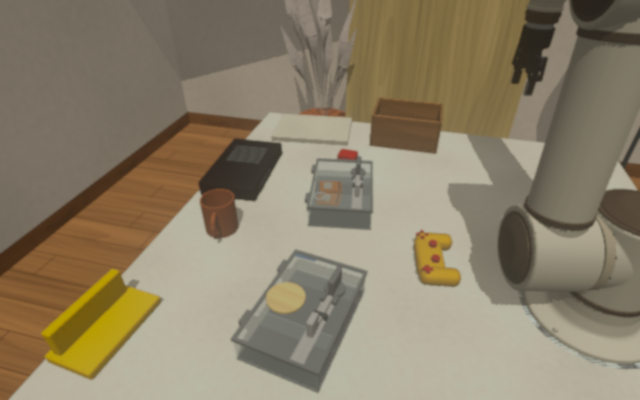

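The crop shows the lid corners at about (166,239), (260,200), (287,249) and (188,295) in full-image pixels. The dark knob bar is near (199,230) and the fin near (241,216). In the side view the same box sits at (342,190), with its knob at (359,165) and its fin at about (357,186).

```bash
python3 - <<'E'
from h import *
from scipy.optimize import least_squares
c=bot.camera("scene");s=bot.camera("side")
px=np.array([[55,245],[525,48],[662,295],[165,525]])/5+[154.6,189.6]
L=np.array([[-80,-120],[-80,120],[80,120],[80,-120]])/1000
def T(p,l,z): 
    a=p[2];return np.array([p[0]+np.cos(a)*l[0]-np.sin(a)*l[1],p[1]+np.sin(a)*l[0]+np.cos(a)*l[1],z])
for x in px: o,d=ray(c,x);print(np.round(o+d*(0.06-o[2])/d[2],3))
o,d=ray(c,px.mean(0));m=o+d*(0.06-o[2])/d[2]
def f(p):
    return np.ravel([proj(c,T(p,l,p[3]))-x for l,x in zip(L,px)])
for a0 in(0,1.57,3.14,-1.57):
    r=least_squares(f,[m[0],m[1],a0,.06]);p=r.x
    print(np.round(p,4),np.degrees(p[2]),r.cost)
    if r.cost<60:
        for n,l,z in(("knob",(-.04,-.045),.033),("fin",(-.04,.055),.026)):
            X=T(p,l,p[3]+z);print(n,np.round(X,4),proj(c,X).round(1),proj(s,X).round(1))
print(tri([ray(c,(199.4,227.2)),ray(s,(359.2,162.8))]))
print(tri([ray(c,(240.9,211.5)),ray(s,(356,183))]))
E
```

```text
[ 0.493 -0.368  0.06 ]
[ 0.456 -0.133  0.06 ]
[ 0.613 -0.109  0.06 ]
[ 0.65  -0.341  0.06 ]
[ 0.5452 -0.2384  0.1584  0.0477] 9.077445580218 0.4792240613080966
knob [ 0.5128 -0.2891  0.0807] [198.6 231.1] [360.  167.6]
fin [ 0.497  -0.1904  0.0737] [239.7 215.4] [359.  190.7]
[ 0.5452 -0.2384  0.1584  0.0477] 9.07744552313581 0.47922406130805206
knob [ 0.5128 -0.2891  0.0807] [198.6 231.1] [360.  167.6]
fin [ 0.497  -0.1904  0.0737] [239.7 215.4] [359.  190.7]
[ 0.5452 -0.2384  0.1584  0.0477] 9.077445585049132 0.47922406130805484
knob [ 0.5128 -0.2891  0.0807] [198.6 231.1] [360.  167.6]
fin [ 0.497  -0.1904  0.0737] [239.7 215.4] [359.  190.7]
[ 0.5452 -0.2384  0.1584  0.0477] 9.077445570479895 0.4792240613080833
knob [ 0.5128 -0.2891  0.0807] [198.6 231.1] [360.  167.6]
fin [ 0.497  -0.1904  0.0737] [239.7 215.4] [359.  190.7]
(array([ 0.51504675, -0.28360297,  0.09815501]), [np.float64(0.00022685433401543957), np.float64(0.00022685433401546095)])
(array([ 0.50497356, -0.18507806,  0.09833794]), [np.float64(5.001730052893887e-06), np.float64(5.001730052804326e-06)])
```

>>> send_rows --moves '[0.95,0.85,0,0,0,0.5,-1,0.95,0.85,0,0,0,0.65,-1,0.95,0.85,0,0,0,0.65,-1,0.95,0.85,0,0,0,0.65,-1,0.95,0.85,0,0,0,0.65,-1,0.95,0.85,0,0,0,0.65,-1,0.95,0.85,0,0,0,0.65,-1,0.95,0.85,0,0,0,0.65,-1]' --squeeze 40

```text
time: 2.0
ee_pos: [0.316, -0.3648, 0.2314]
tcp_rot: [180.0, 0.0, 56.7]
wrist_force: [0.9, -0.1, -0.1]
opening: 0.0855
grasp_force: 0.0
```

>>> send_rows --moves '[0.9,0.85,0,0,0,0.65,-0.5,0.9,0.85,0,0,0,0.65,-0.5,0.9,0.85,0,0,0,0.65,-0.5,0.9,0.85,0,0,0,0.65,-0.5,0.9,0.85,0,0,0,0.65,-0.5,0.9,0.85,0,0,0,0.65,-0.5,0.9,0.85,0,0,0,0.65,-0.5,0.5,0.85,0,0,0,0.4,-0.5]'

```text
time: 3.0
ee_pos: [0.4861, -0.1947, 0.2311]
tcp_rot: [-180.0, -0.0, 99.3]
wrist_force: [0.1, -0.3, -0.5]
opening: 0.0641
grasp_force: 0.0
```

>>> send_rows --moves '[0,0,0,0,0,0,-0.5,0,0,0,0,0,0,-0.5]'

```text
time: 3.25
ee_pos: [0.485, -0.1958, 0.2313]
tcp_rot: [-180.0, 0.0, 99.1]
wrist_force: [-0.9, -0.3, -0.3]
opening: 0.0639
grasp_force: 0.0
```

```bash
python3 - <<'E'
from h import *
print({k:np.round(v,3) for k,v in bot.get_obs().items()})
D={}
for n in["wrist","side","scene"]:
    c=bot.camera(n);im=c["color"][:,:,::-1].copy();D[n]=c
    for q in["bolt_grip","knob_grip"]:
        r=bot.landmark_of(n,q)
        print(n,q,[(np.round(d["pixel"],1).tolist(),round(d["p"],2)) for d in r][:4])
        if n=="wrist":
            z=.086 if q[0]=="b" else .093
            for d in r: o,v=ray(c,d["pixel"]);print(np.round(o+v*(z-o[2])/v[2],4))
    if n=="wrist":
        cv2.imwrite("pics/w2.png",im)
        for n2,X in(("k",(.5205,-.2887,.093)),("f",(.505,-.19,.086))):print(n2,proj(c,np.array(X)))
E
```

```text
{'time': np.float64(3.25), 'q': array([-2.1979e+01,  1.2730e+00,  6.2120e+00,  9.4940e+01, -1.5000e-02,
        5.8956e+01]), 'qd': array([-0.735, -0.089, -0.153, -0.096, -0.083, -0.103]), 'joint_efforts': array([ 8.3700e-01, -4.7655e+01,  4.6520e+01, -2.1000e-02,  3.2000e-02,
       -6.0000e-03]), 'ee_pos': array([ 0.485, -0.196,  0.231]), 'tcp_rot': array([-1.79991e+02,  1.20000e-02,  9.90650e+01]), 'wrist_force': array([-0.887, -0.278, -0.261]), 'torque': array([ 0.033, -0.034, -0.011]), 'grasp_force': np.float64(0.0), 'opening': np.float64(0.064)}
wrist bolt_grip [([340.2, 182.4], 0.62)]
[ 0.5045 -0.191   0.086 ]
wrist knob_grip [([335.4, 282.9], 0.81)]
[ 0.5168 -0.2878  0.093 ]
k [339.05348279 284.28672422]
f [340.91739496 181.37657878]
side bolt_grip [([354.7, 187.5], 0.63)]
side knob_grip [([358.5, 160.8], 0.54)]
scene bolt_grip [([240.3, 215.0], 0.54)]
scene knob_grip [([198.8, 226.2], 0.66)]
```

View pics/w2.png

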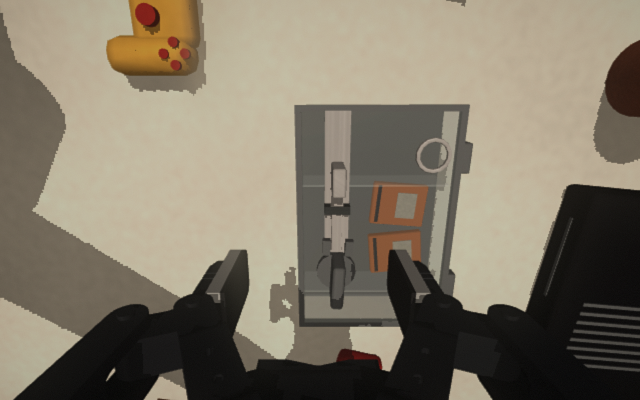

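The wrist view shows the fin at (339,182), the knob bar at (337,280) and the cartridges to their right. The box is aligned with the gripper, so I'm going down onto the fin.

>>> send_rows --moves '[0.78,0.2,0,0,0,0,0,0,0,-1,0,0,0,0,0,0,-1,0,0,0,0,0,0,-1,0,0,0,0,0,0,-1,0,0,0,0,0,0,0,0,0,0,0]' --squeeze 25

```text
time: 4.45
ee_pos: [0.5038, -0.1902, 0.1296]
tcp_rot: [-179.8, -0.1, 99.1]
wrist_force: [-0.4, -0.0, -0.4]
opening: 0.0427
grasp_force: 0.0
```

```bash
python3 - <<'E'
from h import *
c=bot.camera("wrist");im=c["color"][:,:,::-1].copy();o=bot.get_obs();print(o["ee_pos"],o["opening"])
for q,z in(("bolt_grip",.086),("knob_grip",.093)):
    for d in bot.landmark_of("wrist",q): a,v=ray(c,d["pixel"]);print(q,d["p"],d["pixel"],np.round(a+v*(z-a[2])/v[2],4))
cv2.imwrite("pics/w3.png",im)
E
```

```text
[ 0.50440737 -0.19042597  0.13114468] 0.04264207387143714
bolt_grip 0.79 [318.0, 226.0] [ 0.5037 -0.1895  0.086 ]
knob_grip 0.93 [316.8, 369.9] [ 0.5187 -0.2887  0.093 ]
```

View pics/w3.png

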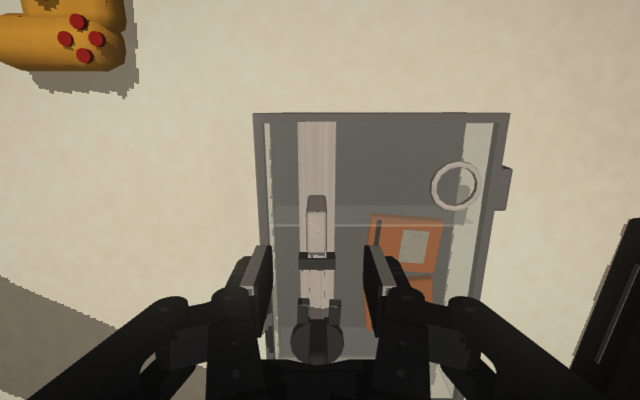

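The fin at (316,230) is centred between the pads, and the direction from fin to knob gives a box yaw of about 8.7°. Next: descend, grip and check.

>>> send_rows --moves '[0,0,-0.8,0,0,0,0,0,0,-0.8,0,0,0,0,0,0,-0.84,0,0,0,0,0,0,0,0,0,0,0,0,0,0,0,0,0,1,0,0,0,0,0,0,1,0,0,0,0,0,0,1,0,0,0,0,0,0,1]'

```text
time: 5.6
ee_pos: [0.5033, -0.1912, 0.072]
tcp_rot: [-179.9, 0.1, 99.1]
wrist_force: [-12.8, -2.0, 10.0]
opening: 0.0116
grasp_force: 28.9
```

>>> send_rows --moves '[-0.08,0.2,0,0,0,0,1,-0.04,0.25,0,0,0,0,1,-0.04,0.25,0,0,0,0,1,-0.04,0.25,0,0,0,0,1,-0.04,0.25,0,0,0,0,1,0,0,0,0,0,0,1]'

```text
time: 6.35
ee_pos: [0.4983, -0.1606, 0.0721]
tcp_rot: [-180.0, 0.1, 99.1]
wrist_force: [-8.3, 0.2, 7.6]
opening: 0.0115
grasp_force: 28.4
```

```bash
python3 - <<'E'
from h import *
c=bot.camera("wrist");im=c["color"][:,:,::-1].copy()
for q,z in(("bolt_grip",.086),("knob_grip",.093)):
    for d in bot.landmark_of("wrist",q): a,v=ray(c,d["pixel"]);print(q,d["p"],d["pixel"],np.round(a+v*(z-a[2])/v[2],4))
cv2.imwrite("pics/w4.png",im)
E
```

```text
bolt_grip 0.86 [315.9, 272.8] [ 0.4972 -0.1588  0.086 ]
```

View pics/w4.png

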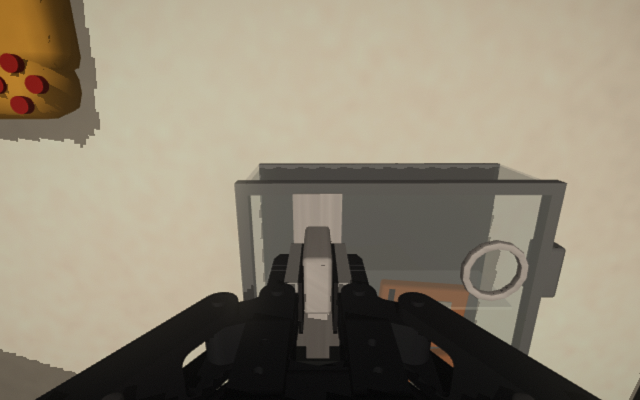

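The fin at (316,270) is still gripped and has moved about 31 mm, so the bolt is back. I'll release it, rise and go over the knob.

>>> send_rows --moves '[0,0,0,0,0,0,0,0,0,0,0,0,0,0,0,0,0.6,0,0,0,0,0,0,1,0,0,0,0,0,0,1,0,0,0,0,0.2,-0.9,0,0,0,0,0,0.2,-0.9,0,0,0,0,0,0.2,-0.9,0,0,0,0,0]'

```text
time: 7.5
ee_pos: [0.5137, -0.2298, 0.1343]
tcp_rot: [-179.9, -0.0, 99.1]
wrist_force: [1.0, 0.4, 0.3]
opening: 0.0427
grasp_force: 0.0
```

>>> send_rows --moves '[0.18,-0.9,0,0,0,0,0,0,-0.9,0,0,0,0,0,0,-0.64,0,0,0,0,0,0,0,0,0,0,0,0]'

```text
time: 8.0
ee_pos: [0.518, -0.2901, 0.135]
tcp_rot: [-180.0, -0.0, 99.0]
wrist_force: [0.1, 0.3, -0.3]
opening: 0.0428
grasp_force: 0.0
```

```bash
python3 - <<'E'
from h import *
o=bot.get_obs();print(o["ee_pos"],o["q"],o["opening"])
c=bot.camera("wrist");im=c["color"][:,:,::-1].copy()
for q,z in(("bolt_grip",.086),("knob_grip",.093)):
    for d in bot.landmark_of("wrist",q): a,v=ray(c,d["pixel"]);print(q,d["p"],d["pixel"],np.round(a+v*(z-a[2])/v[2],4))
cv2.imwrite("pics/w5.png",im)
E
```

```text
[ 0.51800498 -0.29012452  0.13504251] [-2.92526444e+01  1.01352988e+01  5.14102076e+00  8.50298958e+01
  6.33888037e-04  5.17222523e+01] 0.04279354673798785
knob_grip 0.74 [319.4, 223.7] [ 0.5185 -0.2872  0.093 ]
```

View pics/w5.png

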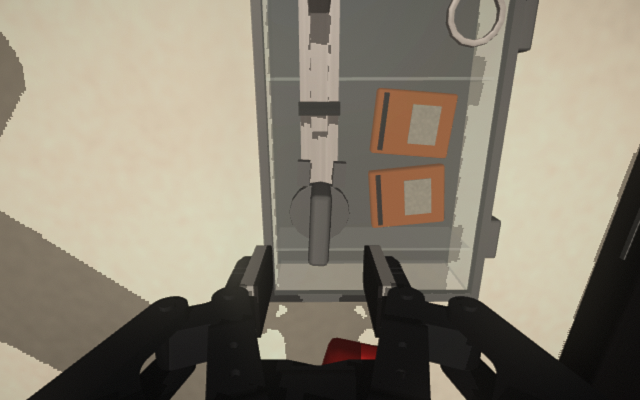

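The knob bar at (319,228) is still in line with the bolt and centred between the pads. The fin has moved well away from the staple, to the top of the image at (320,10). Next: descend, grip and twist.

>>> send_rows --moves '[0,0.04,-0.8,0,0,0,0,0,0,-0.8,0,0,0,0,0,0,-0.72,0,0,0,0,0,0,0,0,0,0,0,0,0,0,0,0,0,1,0,0,0,0,0,0,1,0,0,0,0,0,0,1,0,0,0,0,0,0,1]'

```text
time: 9.15
ee_pos: [0.5187, -0.2883, 0.0783]
tcp_rot: [179.9, 0.1, 99.1]
wrist_force: [-1.1, 1.1, 5.7]
opening: 0.0115
grasp_force: 26.3
```

>>> send_rows --moves '[0,0,0,0,0,-0.5,1,0,0,0,0,0,-0.8,1,0,0,0,0,0,-0.8,1,0,0,0,0,0,-0.8,1,0,0,0,0,0,-0.8,1,0,0,0,0,0,-0.8,1,0,0,0,0,0,-0.8,1,0,0,0,0,0,0,1]'

```text
time: 10.15
ee_pos: [0.519, -0.2884, 0.0783]
tcp_rot: [179.9, -0.0, 53.5]
wrist_force: [1.4, 0.2, 6.2]
opening: 0.0113
grasp_force: 26.3
```

>>> send_rows --moves '[0,0,0,0,0,-0.8,1,0,0,0,0,0,-0.8,1,0,0,0,0,0,-0.8,1,0,0,0,0,0,-0.8,1,0,0,0,0,0,-0.8,1,0,0,0,0,0,-0.8,1,0,0,0,0,0,0,1,0,0,0,0,0,0,1]'

```text
time: 11.15
ee_pos: [0.5192, -0.2886, 0.0783]
tcp_rot: [179.9, -0.1, 12.5]
wrist_force: [2.7, -2.3, 4.8]
opening: 0.0119
grasp_force: 26.3
```

>>> send_rows --moves '[0,0,0,0,0,0,0,0,0,0,0,0,0,0,0,0,0,0,0,0,0,0,0,0.8,0,0,0,0,0,0,1,0,0,0,0,0,0,1,0,0,0,0,0,0,1,0,0,0,0,0,0,0,0,0,0,0]'

```text
time: 12.15
ee_pos: [0.519, -0.2884, 0.1741]
tcp_rot: [179.9, -0.1, 12.3]
wrist_force: [-0.4, -0.3, -0.4]
opening: 0.0427
grasp_force: 0.0
```

```bash
python3 - <<'E'
from h import *
o=bot.get_obs();print(o["ee_pos"],o["opening"],o["wrist_force"])
im=bot.camera("wrist")["color"][:,:,::-1];c=bot.camera("scene")["color"][:,:,::-1]
cv2.imwrite("pics/f.png",im)
E
```

```text
[ 0.51897964 -0.28842001  0.17408754] 0.04273729529110457 [-0.43040035 -0.3161062  -0.35678553]
```

View pics/f.png

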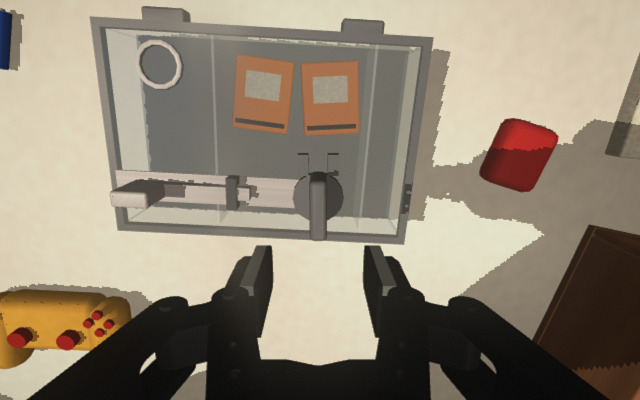

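The bolt is fully back, with its fin at (135,193) and its nose at (250,190). The knob bar at (318,205) stands crosswise and the gripper is clear, so I'm handing in.

```bash
python3 -c "
from workcell import bot
print(bot.job_done())"
```

```text
the job is handed in; nothing more can be done
None
```

The box with the two cartridges is unlatched and handed in at about 12 s: its bolt is drawn back about 31 mm, then its knob turned about 87° clockwise. I did not touch the empty box, and no verdict came back.

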